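# Square a soap bar up against the stamping jig's stops

## Robot

A 7-joint arm with a two-finger parallel gripper is mounted at the origin on a cart in front of the work surface, level with it; the furniture and walls round the work are solid. World frame = base frame: x ahead of the robot, y to its left, z up, the work surface at z = 0. Lengths are in m, angles in rad, forces in N, time in s.
With the tool pointing down it reaches from about 0.425 to 0.825 m from the base axis. Payload 3.6 kg.
Tool frame: the origin (TCP) lies between the finger pads; the fingertips stand 8 mm ahead of it and the grasp point (between the pads) lies 11 mm behind it (ctrl.nose_length is the distance from the TCP to the fingertips, in m); z points along the fingers, y is the line along which they close (so a half turn about z gives the same grasp; the last joint's range is limited). The gripper opens to 93 mm and grips with 3 to 60 N. Pads are 15 mm wide; open, the fingers measure 128 mm over their backs; the gripper's body (75 mm by 188 mm) begins 65 mm behind the grasp point.
Start: joints at [-1.214, 0.615, -0.013, 1.423, 0.008, 1.103, -0.04], TCP at [0.243, 0.603, 0.227] pointing down, gripper open.
Joint ranges: [-3.12, 3.12], [-0.3, 2.06], [-1.34, 1.32], [0.26, 2.42], [-1.36, 4.5], [0.01, 1.98], [-2.84, 2.84]. Speed limits (rad/s): [2.79, 2.79, 3.14, 3.14, 3.14, 3.14, 3.14].

## Interface

Orientations are given as a unit quaternion [w, x, y, z].
In Python, from cell import ctrl gives the robot as it stands.
- The arm moves only by the tool send_rows, never from a script. Its argument "motion" is a list that holds one entry, the list of rows, each a list of 5 numbers: the shift along the tool's x, y, z in m, then the turn about the tool's z in degrees, then the finger opening in m, from 0 to 0.093. A call has 1 to 10 rows; each row shifts and turns the commanded pose from where the row before left it, along the tool's axes as they then stand; what a row does not reach is not made up. A row lasts 1/10 s, in which the tool goes at most 50 mm and 8.59 degrees, less where a joint would pass 70% of its speed; a pose out of reach is approached as far as the arm can. A call with a gripper value outside its range is refused whole. The fingers move at their own pace and stop on an object; "grip_force" is the grip in N (left out, the last holds). Time passes only in rows, so rows that do not move let the fingers close. It gives the time, the measured TCP pose, the force, the opening and the grip force at its end, in the units of the state.
- ctrl.observe(): the state, without advancing time (a new reading comes with each control period).
- ctrl.camera(name): name is "scene" or "side" or "wrist"; returns (picture, depth): 384x512x3 uint8, blue, green, red; 384x512 float32, m along the optical axis (not along the pixel's ray), 0 where there is no reading.
- ctrl.camera_info(name): a dict with "mtx" (3x3 intrinsics, pixels), "R" (3x3) and "t" (3): a world point X has camera coordinates R X + t. Camera axes: x right, y down, z forward; pixel columns grow to the right and rows downward; lengths in m; the calibration is good to about 2 mm. A picture is of the moment at which its call begins: read the wrist's pose just before it. camera_info takes no time and is no camera call; for the wrist camera it gives the pose at the moment of the call.
- ctrl.hand_in(): hands the job in; it is judged then, once.
Trained networks look in the newest picture that a camera, given by its name, has taken for a name from the list of things; names that differ only in an ending like _2 or _b are one class to them, and where a whole thing is asked for, a point or a joint stands for the part that bears it (a point fixed in the world has none). Each returns a list of dicts, best first, with "score" (0 to 1); they miss things now and then, are a little off and sometimes report something else, mostly with a low value. They report only what shows in the picture. A call takes as long as a camera call. They do not tell look-alikes from the thing itself.
- ctrl.look_for(camera, label): "xy" ([column, row] in pixels, amid what is visible of it).
- ctrl.cut_out(camera, label): "region" (384x512 bool, what is visible of it) and "xy" ([column, row] in pixels, amid what is visible of it).
The state is a dict: "time": time; "joint_pos": joint angles; "qvel": joint speeds; "tau": joint torques, N m; "eef_pos": TCP position; "tcp_rot": TCP orientation; "ft_force": force on the tool from outside, world axes, zero at the start; "torque": the same for the moment, N m; "width": finger opening in m; "grasp_force": force on a finger pad.
Only numpy, scipy, OpenCV 4.12 (cv2) and the standard library are available. Lean on these libraries where they do the work, as an engineer would, in place of code of your own. Each camera call takes 0.05 s, during which the arm holds its last target. There are 200 camera calls.

## Task

One soap bar lies askew on the wooden stamping jig. Slide it along the jig, without picking it up, until its far long side lies flat against the far metal stop and its left end is against the left metal stop, ready for stamping. Leave the other soap bars where they lie.

Things in the scene. Friction and masses are not known exactly. Their poses are not given: they have to be found in the camera images.
- bar_centre (a point): centre (half-way up) of the cream soap bar that lies flat on the jig: 42 mm along its x, 63 mm along its y, 26 mm high, about 0.11 kg, with rounded edges. Its x axis starts within 0.45 rad of the stops' x axis, so it needs no more than that turn. It slides freely on the wood.
- stops: two aluminium stops fixed on the jig, 12 mm high above its bed, 15 mm thick. Origin: corner where their inner faces would meet, at bed height; x away from the robot, y left, z up (turned up to 0.3 rad). Far stop: inner face x = 0, from y = -160 to -10 mm; left stop: inner face y = 0, from x = -120 to -10 mm. A bar flush with both has its centre at x = -21, y = -31, z = 13 mm.
- jig: wooden bed of the jig, 180 mm (x) by 220 mm (y), 12 mm thick, fixed to the table; origin under its centre at table height; axes as those of the stops, whose corner lies at x = 62, y = 85, z = 12 mm. The bed is open on the near and right sides.
- spare_a_centre (a point): centre of a spare cream soap bar of the same size, lying on the table to the right of the jig, nearer the robot; to be left alone
- spare_b_centre (a point): centre of the other spare cream soap bar, on the table to the right of the jig, farther off; to be left alone
Mind the look-alikes: they are no part of the job. Leave any green look-alike of the part that bears bar_centre alone.

How it is judged:
On the way:
1. the bar is pushed home: it presses on a stop, with its place within 10 mm of flush with both (x of bar_centre in the frame of stops between -0.0315 and -0.0115 m and y of bar_centre in the frame of stops between -0.0415 and -0.0215 m and contact force between bar and stops above 0.3 N).
At the end, for the whole second after the job is handed in: The bar lies flat and at rest on the jig's bed, its centre within 10 mm, along each stop's normal, of where it is when flush with both stops, and square with them within 10 degrees (x of bar_centre in the frame of stops between -0.0315 and -0.0115 m and y of bar_centre in the frame of stops between -0.0415 and -0.0215 m and angle between the x axis of bar_centre and the x axis of stops, either way round below 0.175 rad and z of bar_centre in the frame of stops below 0.02 m and angle between bar_centre's own z axis and vertical below 0.15 rad and linear speed of bar below 0.01 m/s); the robot touches nothing.
It fails at once if the bar is lifted more than 20 mm off the bed (z of bar_centre in the frame of stops above 0.033 m).
It fails at once if a spare soap bar is moved more than 20 mm (distance of spare_a_centre from where it was at the start of the episode above 0.02 m).
It fails at once if a spare soap bar is moved more than 20 mm (distance of spare_b_centre from where it was at the start of the episode above 0.02 m).
It also fails if it takes over 51 s, if anything falls off the work surface, if the arm or the gripper's body presses on something with over 40 N, if the wrist force passes 120 N, or if a joint passes its speed limit or range.

## Working session

There is one attempt and no reset: what is moved stays moved. The work goes in short steps, Python scripts to look and compute and a tool call to move; the robot and the scene stay as the last step left them, time stands still between calls to the robot, and variables do not carry over. Pictures are saved under pics/ and viewed, at most 10 in all, crops included, and the job is handed in when it is done.

Besides the shell and the picture viewer there is one more tool, called after ">>>" by a JSON object that holds its "fn" and its "kwargs". send_rows: Moves the arm, as the interface text tells. Its arguments: {"type":"object","properties":{"motion":{"type":"array","items":{"type":"array","items":{"type":"array","items":{"type":"number"}}}},"grip_force":{"type":"number"}},"required":["motion"]}

```bash
mkdir -p pics; cat > h.py <<'E'
import numpy as np, cv2
from cell import ctrl
def world(cam,d,mask):
    i=ctrl.camera_info(cam);K=np.array(i["mtx"]);R=np.array(i["R"]);t=np.array(i["t"])
    v,u=np.nonzero(mask&(d>0));z=d[v,u]
    c=np.stack([(u-K[0,2])/K[0,0]*z,(v-K[1,2])/K[1,1]*z,z],1)
    return (c-t)@R
E
python3 - <<'E'
from h import *
s=ctrl.observe();print(s["time"],s["eef_pos"],s["tcp_rot"],s["width"])
ims=[]
for c in ["scene","side"]:
    im,d=ctrl.camera(c);ims.append(im);np.savez(f"{c}.npz",im=im,d=d)
    for l in ["bar_centre","stops","jig"]:
        for r in ctrl.cut_out(c,l):
            if r["score"]<.3: continue
            p=world(c,d,r["region"]);print(c,l,round(r["score"],2),np.round(r["xy"]),r["region"].sum(),np.median(p,0).round(3),p.min(0).round(3),p.max(0).round(3),im[r["region"]].mean(0).round())
cv2.imwrite("pics/a.png",cv2.resize(np.vstack(ims),None,fx=.78,fy=.78)); cv2.imwrite("pics/s.png",ims[0])
E
```

```text
0.0 [0.24308818 0.60200459 0.22551118] [-2.29723613e-04  1.90687055e-01  9.81650073e-01 -1.23635699e-03] 0.09308357086167517
scene bar_centre 0.74 [227. 142.] 516 [0.65  0.151 0.022] [ 0.517  0.038 -0.003] [0.709 0.2   0.027] [158. 173. 184.]
scene bar_centre 0.7 [234. 151.] 335 [0.587 0.097 0.035] [0.571 0.07  0.012] [0.614 0.134 0.04 ] [156. 183. 199.]
scene bar_centre 0.67 [183. 192.] 451 [0.399 0.12  0.023] [ 0.372  0.089 -0.002] [0.436 0.156 0.028] [ 92. 140.  98.]
scene bar_centre 0.67 [214. 216.] 518 [0.386 0.001 0.024] [ 0.368 -0.027  0.001] [0.417 0.037 0.027] [ 93. 143.  99.]
scene stops 0.95 [228. 143.] 564 [0.649 0.157 0.022] [ 0.515  0.038 -0.003] [0.713 0.208 0.027] [156. 172. 184.]
scene stops 0.69 [310. 260.] 622 [ 0.41  -0.236  0.024] [ 0.382 -0.268 -0.   ] [ 0.448 -0.199  0.028] [172. 197. 210.]
scene jig 0.83 [236. 159.] 3239 [0.575 0.077 0.011] [ 0.483 -0.032 -0.003] [0.705 0.225 0.038] [130. 174. 209.]
side bar_centre 0.89 [189. 168.] 410 [0.403 0.117 0.024] [ 0.374  0.087 -0.002] [0.437 0.175 0.029] [45. 82. 47.]
side bar_centre 0.76 [194. 198.] 181 [0.381 0.011 0.024] [ 0.369 -0.026  0.003] [0.417 0.037 0.028] [45. 80. 48.]
side bar_centre 0.72 [265. 151.] 372 [0.594 0.092 0.036] [0.572 0.068 0.011] [0.633 0.144 0.041] [ 92. 116. 129.]
side stops 0.71 [277. 142.] 603 [0.648 0.16  0.023] [ 0.517  0.037 -0.004] [0.7   0.239 0.028] [ 93. 106. 110.]
side jig 0.69 [269. 163.] 3650 [0.587 0.066 0.012] [ 0.494 -0.035 -0.002] [0.707 0.235 0.036] [ 69. 102. 127.]
```

View pics/a.png

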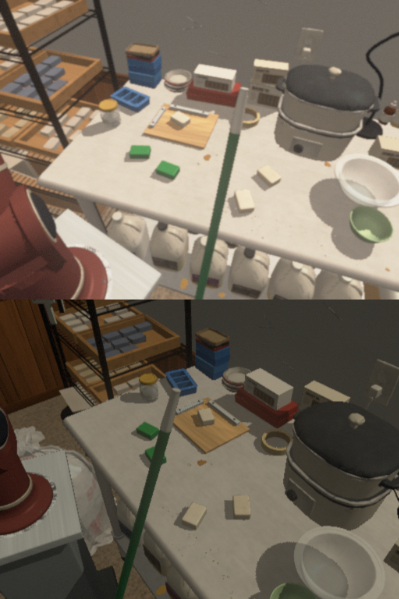

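The cream bar is on the jig, at about (227,152) in the scene picture. Two green look-alikes lie near the robot, and a pole stands in view, so I'll check where the pole is and then estimate the stops and the bar.

```bash
cat > fit.py <<'E'
from h import *
def stops_bar(cam,im,d):
    P=world(cam,d,np.ones(d.shape,bool)); v,u=np.nonzero(d>0)
    col=im[v,u].astype(int)
    roi=(P[:,0]>.46)&(P[:,0]<.74)&(P[:,1]>-.06)&(P[:,1]<.26)
    bar=P[roi&(P[:,2]>.033)&(P[:,2]<.045)]
    st=P[roi&(P[:,2]>.020)&(P[:,2]<.028)&(col[:,2]-col[:,0]<40)]
    return bar,st
E
python3 - <<'E'
from fit import *
for c in ["scene","side"]:
    f=np.load(c+".npz");im,d=f["im"],f["d"]
    bar,st=stops_bar(c,im,d)
    print(c,len(bar),bar.mean(0),cv2.minAreaRect(bar[:,:2].astype(np.float32)*1000))
    print(len(st), cv2.minAreaRect(st[:,:2].astype(np.float32)*1000))
    hsv=cv2.cvtColor(im,cv2.COLOR_BGR2HSV)
    # pole: points well above table
    P=world(c,d,np.ones(d.shape,bool))
    m=(P[:,0]>.1)&(P[:,0]<.85)&(abs(P[:,1])<.6)&(P[:,2]>.06)
    Q=P[m]
    for z in np.arange(.06,1.2,.1):
        q=Q[(Q[:,2]>z)&(Q[:,2]<z+.1)]
        if len(q): print(round(z,2),len(q),np.median(q,0).round(3),q.min(0).round(2),q.max(0).round(2))
    im_,R=None,ctrl.camera_info(c); print("campos",-np.array(R["R"]).T@np.array(R["t"]))
f=np.load("scene.npz")["d"];print([(r,c,f[r,c]) for r,c in [(160,308),(200,300),(250,290),(300,280),(350,268)]])
print(world("scene",f,np.isin(np.arange(f.size).reshape(f.shape),[r*512+c for r,c in [(160,308),(200,300),(250,290),(300,280),(350,268)]])))
E
```

```text
scene 239 [0.60651728 0.11484632 0.03650839] ((651.2474365234375, 171.2064208984375), (247.5021514892578, 62.71796417236328), 50.35724639892578)
399 ((658.912109375, 131.0308074951172), (237.98570251464844, 187.11463928222656), 20.989606857299805)
0.06 14166 [ 0.692 -0.066  0.094] [ 0.28 -0.57  0.06] [0.85 0.6  0.16]
0.16 11996 [ 0.72  -0.245  0.225] [ 0.32 -0.45  0.16] [0.85 0.6  0.26]
0.26 6481 [0.478 0.506 0.291] [ 0.32 -0.32  0.26] [0.85 0.6  0.36]
0.36 473 [0.347 0.446 0.381] [ 0.33 -0.2   0.36] [0.41 0.46 0.42]
campos [-0.01863913 -0.35519215  0.65536264]
side 286 [0.60743487 0.11176684 0.0372575 ] ((665.4352416992188, 155.71788024902344), (240.67013549804688, 72.94026184082031), 39.59721755981445)
510 ((675.48828125, 82.73172760009766), (237.27920532226562, 287.51202392578125), 21.007450103759766)
0.06 17055 [ 0.696 -0.28   0.093] [ 0.28 -0.59  0.06] [0.85 0.6  0.16]
0.16 15789 [ 0.731 -0.313  0.23 ] [ 0.21 -0.45  0.16] [0.85 0.6  0.26]
0.26 2515 [0.385 0.342 0.279] [ 0.18 -0.32  0.26] [0.85 0.6  0.36]
0.36 96 [ 0.402 -0.196  0.364] [ 0.39 -0.2   0.36] [ 0.41 -0.18  0.37]
campos [ 0.23068125 -0.72624805  0.74446666]
[(160, 308, np.float32(0.54489195)), (200, 300, np.float32(0.5774407)), (250, 290, np.float32(0.7925909)), (300, 280, np.float32(0.0)), (350, 268, np.float32(1.0929317))]
[[ 0.37694648 -0.20530302  0.3016426 ]
 [ 0.35583565 -0.21037966  0.23435372]
 [ 0.41859853 -0.18049568 -0.00170921]
 [ 0.36933641 -0.17551282 -0.46925105]]
```

```bash
python3 - <<'E'
from h import *
for c in ["scene","side"]:
    f=np.load(c+".npz");im,d=f["im"],f["d"]
    P=world(c,d,np.ones(d.shape,bool));v,u=np.nonzero(d>0)
    for x in np.arange(.05,.85,.1):
        for y in np.arange(-.3,.75,.1):
            m=(abs(P[:,0]-x)<.05)&(abs(P[:,1]-y)<.05)&(P[:,2]>.07)&(P[:,2]<.9)
            if m.sum()>8: print(c,x.round(2),y.round(2),m.sum(),"z",P[m,2].min().round(2),P[m,2].max().round(2),"px",int(np.median(u[m])),int(np.median(v[m])),im[v[m],u[m]].mean(0).astype(int))
E
```

```text
scene 0.05 -0.1 3571 z 0.07 0.3 px 61 323 [47 54 84]
scene 0.05 0.0 4318 z 0.07 0.35 px 25 271 [ 62  71 111]
scene 0.25 -0.2 160 z 0.07 0.11 px 276 278 [76 96 84]
scene 0.35 -0.2 2176 z 0.07 0.37 px 295 192 [ 92 110 108]
scene 0.35 0.4 1443 z 0.07 0.42 px 32 68 [38 44 52]
scene 0.35 0.5 1275 z 0.07 0.4 px 20 60 [59 77 96]
scene 0.35 0.6 271 z 0.07 0.31 px 17 122 [ 94 125 159]
scene 0.35 0.7 59 z 0.07 0.08 px 5 120 [ 80 115 155]
scene 0.45 -0.2 40 z 0.35 0.37 px 316 114 [140 156 169]
scene 0.45 0.3 332 z 0.07 0.09 px 138 135 [ 87 148 187]
scene 0.45 0.5 1090 z 0.07 0.32 px 55 42 [ 70  97 128]
scene 0.45 0.6 438 z 0.29 0.31 px 31 25 [146 168 187]
scene 0.45 0.7 119 z 0.29 0.3 px 22 17 [137 158 178]
scene 0.55 0.5 732 z 0.07 0.32 px 81 27 [ 67  94 123]
scene 0.55 0.6 437 z 0.07 0.32 px 66 15 [127 152 176]
scene 0.55 0.7 344 z 0.29 0.31 px 47 9 [142 164 184]
scene 0.65 -0.3 3462 z 0.07 0.24 px 400 148 [ 87  98 106]
scene 0.65 -0.2 1108 z 0.07 0.24 px 369 137 [ 88  99 107]
scene 0.65 0.4 162 z 0.07 0.16 px 166 74 [75 74 80]
scene 0.65 0.5 88 z 0.26 0.27 px 113 22 [50 55 60]
scene 0.65 0.6
[... 1584 characters left out ...]
07 0.24 px 376 171 [46 54 58]
side 0.65 0.4 124 z 0.07 0.16 px 253 54 [34 34 38]
side 0.65 0.6 156 z 0.07 0.08 px 219 48 [36 66 93]
side 0.65 0.7 95 z 0.07 0.08 px 206 33 [33 58 80]
side 0.75 -0.3 2385 z 0.24 0.27 px 441 165 [41 47 49]
side 0.75 -0.2 925 z 0.13 0.24 px 409 142 [35 40 42]
side 0.75 0.0 194 z 0.07 0.12 px 349 124 [52 62 68]
side 0.75 0.1 653 z 0.07 0.12 px 330 110 [67 80 87]
side 0.75 0.2 66 z 0.07 0.12 px 316 95 [ 88 102 110]
side 0.75 0.3 789 z 0.07 0.16 px 281 65 [46 42 40]
side 0.75 0.4 744 z 0.07 0.16 px 265 49 [41 53 60]
side 0.75 0.5 816 z 0.07 0.24 px 264 20 [32 37 39]
side 0.75 0.6 742 z 0.07 0.23 px 252 19 [43 49 51]
side 0.75 0.7 343 z 0.07 0.18 px 231 13 [45 52 54]
```

View pics/s.png

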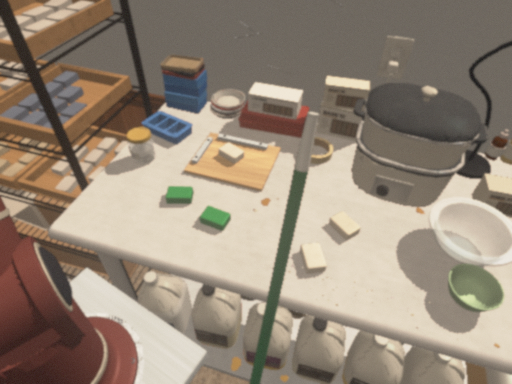

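The rack post, at about (0.34, 0.43), stands inside the direct sweep, so I'll retract radially first. Next I need the jig yaw and the post extents.

```bash
python3 - <<'E'
from h import *
for c in ["scene","side"]:
    f=np.load(c+".npz");im,d=f["im"],f["d"]
    P=world(c,d,np.ones(d.shape,bool));v,u=np.nonzero(d>0);col=im[v,u].astype(int)
    roi=(P[:,0]>.45)&(P[:,0]<.75)&(P[:,1]>-.08)&(P[:,1]<.28)
    w=P[roi&(abs(P[:,2]-.012)<.006)&(col[:,2]-col[:,0]>(40 if c=="scene" else 30))]
    print(c,len(w),cv2.minAreaRect(w[:,:2].astype(np.float32)*1000))
    b=P[roi&(P[:,2]>.033)&(P[:,2]<.045)&(P[:,0]<.66)&(P[:,0]>.54)&(P[:,1]<.16)&(P[:,1]>.04)]
    print(len(b),cv2.minAreaRect(b[:,:2].astype(np.float32)*1000))
    m=(P[:,0]>.27)&(P[:,0]<.5)&(P[:,1]>.3)&(P[:,1]<.52)&(P[:,2]>.12)&(P[:,2]<.5)
    if c=="side": m&=P[:,0]>.30
    q=P[m]
    for y in np.arange(.36,.52,.02):
        s=q[abs(q[:,1]-y)<.01]
        if len(s): print(y.round(2),len(s),np.percentile(s[:,0],[1,50,99]).round(3),s[:,2].min().round(2),s[:,2].max().round(2))
E
```

```text
scene 2696 ((628.7650146484375, 103.12366485595703), (252.1594696044922, 220.06060791015625), 14.06564998626709)
218 ((594.1853637695312, 103.83016204833984), (63.92792892456055, 41.998016357421875), 82.181884765625)
0.44 1299 [0.336 0.346 0.358] 0.12 0.42
0.46 460 [0.335 0.337 0.402] 0.12 0.4
0.48 146 [0.336 0.424 0.481] 0.24 0.27
0.5 418 [0.331 0.393 0.495] 0.24 0.32
0.52 456 [0.328 0.428 0.466] 0.24 0.32
side 2952 ((618.2700805664062, 90.23249053955078), (269.16766357421875, 253.57107543945312), 85.33614349365234)
262 ((596.8099365234375, 102.00218963623047), (62.82640838623047, 42.33515167236328), 81.4264144897461)
0.44 598 [0.337 0.347 0.358] 0.12 0.32
0.46 155 [0.336 0.358 0.412] 0.12 0.32
0.48 101 [0.336 0.441 0.492] 0.24 0.27
0.5 246 [0.331 0.388 0.498] 0.24 0.3
0.52 89 [0.328 0.434 0.466] 0.24 0.29
```

>>> {"fn": "send_rows", "kwargs": {"motion": [[[-0.0156, -0.0386, 0, 0, 0], [-0.0156, -0.0386, 0, 0, 0], [-0.0156, -0.0386, 0, 0, 0], [-0.0156, -0.0386, 0, 0, 0], [-0.0156, -0.0386, 0, 0, 0], [-0.0156, -0.0386, 0, 0, 0], [-0.039, -0.01, 0, 0, 0], [-0.039, -0.01, 0, 0, 0], [-0.039, -0.01, 0, 0, 0]]]}}

```text
time: 1.3
eef_pos: [0.3417, 0.2804, 0.2272]
tcp_rot: [0.0, 0.19, 0.982, 0.001]
ft_force: [0.5, -0.5, 0.2]
width: 0.0256
grasp_force: 0.0
```

>>> {"fn": "send_rows", "kwargs": {"motion": [[[-0.0353, -0.0163, 0, 0, 0], [-0.0353, -0.0163, 0, 0, 0], [-0.0353, -0.0163, 0, 0, 0], [-0.0353, -0.0163, 0, 0, 0], [-0.0353, -0.0163, 0, 0, 0], [-0.0353, -0.0163, 0, 0, 0], [0, 0, 0, -7, 0], [0, 0, 0, -7, 0], [0, 0, 0, -8, 0]]]}}

```text
time: 2.2
eef_pos: [0.5007, 0.1109, 0.2267]
tcp_rot: [0.0, -0.002, 1.0, -0.0]
ft_force: [0.6, 0.7, -0.6]
width: 0.0008
grasp_force: 0.0
```

```bash
cat > wr.py <<'E'
from h import *
import sys
s=ctrl.observe();print(s["time"],s["eef_pos"].round(4) if hasattr(s["eef_pos"],"round") else s["eef_pos"],s["tcp_rot"],s["width"])
im,d=ctrl.camera("wrist");np.savez("w.npz",im=im,d=d,**{k:np.array(ctrl.camera_info("wrist")[k]) for k in("R","t","mtx")})
cv2.imwrite(sys.argv[1],im)
P=world("wrist",d,np.ones(d.shape,bool));v,u=np.nonzero(d>0);col=im[v,u].astype(int)
print(P.min(0),P.max(0))
roi=(P[:,0]>.45)&(P[:,0]<.76)&(P[:,1]>-.08)&(P[:,1]<.28)
b=P[roi&(P[:,2]>.0335)&(P[:,2]<.05)]
n=np.zeros(d.shape,np.uint8);k=roi&(P[:,2]>.033)&(P[:,2]<.05);n[v[k],u[k]]=1
N,L,S,C=cv2.connectedComponentsWithStats(n)
for i in range(1,N):
    if S[i,4]>150:
        q=world("wrist",d,L==i);print("top",S[i,4],C[i].round(),q.mean(0).round(4),cv2.minAreaRect(q[:,:2].astype(np.float32)*1000))
k=roi&(P[:,2]>.021)&(P[:,2]<.028)&(abs(col[:,2]-col[:,0])<35);n[:]=0;n[v[k],u[k]]=1
N,L,S,C=cv2.connectedComponentsWithStats(n)
for i in range(1,N):
    if S[i,4]>150:
        q=world("wrist",d,L==i);print("stop",S[i,4],C[i].round(),q.mean(0).round(4),cv2.minAreaRect(q[:,:2].astype(np.float32)*1000))
E
python3 wr.py pics/w1.png
```

```text
2.2 [0.5007 0.1109 0.2267] [ 6.05862159e-05 -2.37649578e-03  9.99997174e-01 -1.00868433e-06] 0.0007951357543399199
[ 0.02752771 -0.25938968 -0.86280352] [0.83933734 1.06558157 0.34124846]
stop 720 [313. 217.] [0.5586 0.1821 0.0244] ((561.1776123046875, 182.69686889648438), (88.59447479248047, 14.738035202026367), 14.219365119934082)
```

View pics/w1.png

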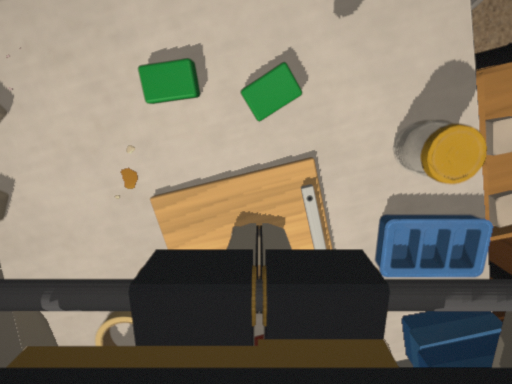

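The wrist picture shows the left stop at (315,217), and it gives a jig yaw of about 14°. The gripper hides the bar, so I'll move on beyond it and look back.

>>> {"fn": "send_rows", "kwargs": {"motion": [[[-0.045, 0, 0, 0, 0], [-0.045, 0, 0, 0, 0], [-0.045, 0, 0, 0, 0], [-0.045, 0, 0, 0, 0], [0, 0, 0, 0, 0]]]}}

```text
time: 2.75
eef_pos: [0.6846, 0.1102, 0.2238]
tcp_rot: [0.001, 0.002, 1.0, -0.001]
ft_force: [-1.4, 0.1, -1.4]
width: 0.0004
grasp_force: 0.0
```

```bash
python3 wr.py pics/w2.png
```

```text
2.75 [0.6846 0.1102 0.2238] [ 6.13011223e-04  1.98464049e-03  9.99997576e-01 -7.29921561e-04] 0.00043347014005250614
[ 0.48703484 -0.25837261 -0.03546617] [0.9603385  0.44024921 0.3391116 ]
top 2186 [253.  98.] [0.5951 0.1052 0.0381] ((595.31494140625, 105.25482177734375), (61.91440963745117, 42.0535888671875), 81.85331726074219)
top 398 [364. 221.] [0.738  0.2387 0.0436] ((740.6170654296875, 239.24856567382812), (18.471904754638672, 79.94925689697266), 15.67874813079834)
top 192 [297. 225.] [0.7434 0.1581 0.0412] ((743.7313842773438, 157.29373168945312), (6.5962347984313965, 41.29872512817383), 3.430938720703125)
top 427 [373. 233.] [0.7535 0.2507 0.0436] ((751.4358520507812, 247.38980102539062), (64.56440734863281, 17.01911163330078), 89.97765350341797)
stop 1432 [323.  71.] [0.5668 0.1844 0.0252] ((568.6859130859375, 185.31541442871094), (109.4205322265625, 15.467560768127441), 13.97895622253418)
stop 1488 [261. 156.] [0.6609 0.1145 0.025 ] ((661.310791015625, 113.95564270019531), (14.69445514678955, 147.94996643066406), 14.17224407196045)
```

View pics/w2.png

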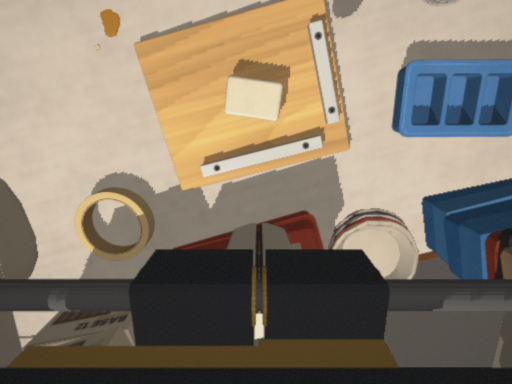

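The bar sits at (253,98), the left stop at (323,71) and the far stop at (261,156). Both stops give the corner as (0.6335, 0.194) with a yaw of 14.1°, and the bar is turned -22° from them. I'll go behind its near side now.

>>> {"fn": "send_rows", "kwargs": {"motion": [[[0.0358, -0.0054, 0, 0, 0.02], [0.0358, -0.0054, 0, 0, 0.02], [0.0358, -0.0054, 0, 0, 0.02], [0.0358, -0.0054, 0, 0, 0.02], [0, 0, 0, -7.2, 0.02], [0, 0, 0, -7.2, 0.02], [0, 0, 0.045, 0, 0.02], [0, 0, 0.045, 0, 0.02], [0, 0, 0.045, 0, 0.02], [0, 0, 0, 0, 0.02]]]}}

```text
time: 3.8
eef_pos: [0.5315, 0.0891, 0.0873]
tcp_rot: [-0.007, -0.125, 0.992, -0.0]
ft_force: [-0.6, -0.9, -0.8]
width: 0.0203
grasp_force: 0.0
```

```bash
cat > st.py <<'E'
from h import *
from scipy.spatial.transform import Rotation as Ro
C=np.array([.6335,.1942]);a=np.radians(14.1);M=np.array([[np.cos(a),np.sin(a)],[-np.sin(a),np.cos(a)]])
def S(p): return (M@(np.asarray(p)[:2]-C)*1000).round(1)
s=ctrl.observe();q=s["tcp_rot"];Y=Ro.from_quat([q[1],q[2],q[3],q[0]]).as_matrix()[:,1]
print(s["time"],"tcp in stops mm",S(s["eef_pos"]),"z",s["eef_pos"][2],"yaw rel",np.degrees(np.arctan2(-Y[0],Y[1])-a).round(2),"F",s["ft_force"],"w",s["width"])
E
python3 st.py; python3 - <<'E'
from h import *
for c in ["scene","side"]:
    d=np.load(""+c+".npz")["d"];P=world(c,d,np.ones(d.shape,bool))
    m=(P[:,2]>.085)&(P[:,2]<.2)&(P[:,1]>-.1)&(P[:,1]<.3)&(P[:,0]>.5);q=P[m]
    for y in np.arange(-.1,.3,.05):
        t=q[(q[:,1]>=y)&(q[:,1]<y+.05)]
        if len(t)>5: print(c,y.round(2),np.percentile(t[:,0],2).round(3),t[:,2].max().round(3))
E
```

```text
3.8 tcp in stops mm [-124.5  -77.1] z 0.08733450115759402 yaw rel 0.29 F [-0.5611777  -0.88720418 -0.76270051] w 0.02031723093228501
scene -0.1 0.841 0.2
scene -0.05 0.839 0.2
scene 0.0 0.791 0.2
scene 0.05 0.777 0.2
scene 0.1 0.764 0.2
scene 0.15 0.762 0.2
scene 0.2 0.862 0.2
scene 0.25 0.849 0.2
side -0.1 0.842 0.2
side -0.05 0.84 0.2
side 0.0 0.791 0.2
side 0.05 0.778 0.2
side 0.1 0.765 0.2
side 0.15 0.763 0.2
side 0.2 0.864 0.2
side 0.25 0.849 0.2
```

>>> {"fn": "send_rows", "kwargs": {"motion": [[[0, -0.003, 0.03, 0, 0.02], [0, 0, 0.029, 0, 0.02], [0, 0, 0, 0, 0.02], [0, 0, 0, 0, 0.02]]]}}

```text
time: 4.2
eef_pos: [0.5388, 0.0872, 0.0348]
tcp_rot: [0.001, -0.125, 0.992, 0.0]
ft_force: [-0.5, -0.0, 0.2]
width: 0.0202
grasp_force: 0.0
```

```bash
python3 st.py
```

```text
4.2 tcp in stops mm [-117.9  -80.7] z 0.03477307525831442 yaw rel 0.31 F [-0.53070381 -0.03498322  0.16698745] w 0.020161133137667864
```

>>> {"fn": "send_rows", "kwargs": {"motion": [[[0, 0, 0.008, 0, 0.02], [-0.008, 0, 0, 0, 0.02], [-0.008, 0, 0, 0, 0.02], [-0.006, 0, 0, 0, 0.02], [-0.006, 0, 0, 0, 0.02], [-0.006, 0, 0, 0, 0.02], [-0.006, 0, 0, 0, 0.02], [-0.006, 0, 0, 0, 0.02], [-0.006, 0, 0, 0, 0.02], [0, 0, 0, 0, 0.02]]]}}

```text
time: 5.2
eef_pos: [0.5896, 0.1004, 0.0246]
tcp_rot: [0.001, -0.126, 0.992, 0.0]
ft_force: [0.1, -0.8, 0.5]
width: 0.0201
grasp_force: 0.0
```

```bash
cat > look.py <<'E'
from st import *
import sys
out=[]
for c in ["scene","side"]:
    im,d=ctrl.camera(c)
    P=world(c,d,np.ones(d.shape,bool));v,u=np.nonzero(d>0);Q=(P[:,:2]-C)@M.T*1000;col=im[v,u].astype(int)
    k=(Q[:,0]>-115)&(Q[:,0]<15)&(Q[:,1]>-150)&(Q[:,1]<15)&(P[:,2]>.034)&(P[:,2]<.042)&(col.sum(1)>(300 if c=="scene" else 190))
    q=Q[k].astype(np.float32)
    if len(q)>20: print(c,len(q),q.mean(0).round(1),q.min(0).round(1),q.max(0).round(1),cv2.minAreaRect(q))
    r,cc=(150,230) if c=="scene" else (150,270)
    out.append(cv2.resize(im[r-60:r+60,cc-80:cc+80],None,fx=3,fy=3,interpolation=2))
if len(sys.argv)>1: cv2.imwrite(sys.argv[1],np.vstack(out)[:600*2])
E
python3 look.py pics/p1.png; python3 -c "
import cv2;i=cv2.imread('pics/p1.png');cv2.imwrite('pics/p1.png',cv2.resize(i,None,fx=.83,fy=.83))"
```

```text
5.2 tcp in stops mm [-65.5 -80.3] z 0.024632453054024374 yaw rel 0.33 F [ 0.09824802 -0.7989699   0.50061008] w 0.0201125057138494
scene 88 [-50.2 -75.9] [ -77.9 -105.4] [-19.9 -40.8] ((-48.71337890625, -72.95174407958984), (58.08035659790039, 64.39984130859375), 0.765778660774231)
side 23 [ -52.6 -103.3] [ -74.3 -108. ] [-22.7 -97.2] ((-48.66869354248047, -101.85200500488281), (51.829341888427734, 9.584989547729492), 3.6874091625213623)
```

View pics/p1.png

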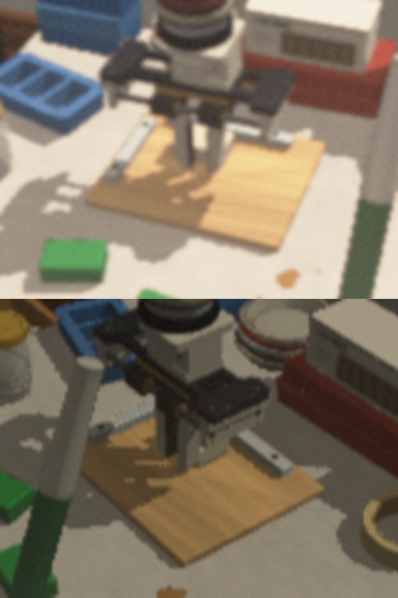

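The bar is flush on the two fingers and hidden behind them at about (200,140) in the upper crop. I'll carry on to the far stop.

>>> {"fn": "send_rows", "kwargs": {"motion": [[[-0.005, 0, 0, 0, 0.02], [-0.005, 0, 0, 0, 0.02], [-0.002, 0, 0, 0, 0.02], [-0.002, 0, 0, 0, 0.02], [-0.002, 0, 0, 0, 0.02], [0, 0, 0, 0, 0.02]]]}}

```text
time: 5.9
eef_pos: [0.6043, 0.1038, 0.0246]
tcp_rot: [0.0, -0.125, 0.992, 0.0]
ft_force: [0.1, -0.1, 0.1]
width: 0.0194
grasp_force: 0.1
```

```bash
python3 look.py
```

```text
5.9 tcp in stops mm [-50.3 -80.5] z 0.02464639555674359 yaw rel 0.31 F [ 0.103491   -0.1052551   0.09930054] w 0.019369198525681853
scene 89 [-34.4 -76.1] [ -63.3 -105.6] [ -2.7 -41. ] ((-32.748779296875, -73.05120849609375), (60.523643493652344, 64.1277847290039), 1.0772613286972046)
```

>>> {"fn": "send_rows", "kwargs": {"motion": [[[-0.002, 0, 0, 0, 0.02], [-0.002, 0, 0, 0, 0.02], [-0.001, 0, 0, 0, 0.02], [0, 0, 0, 0, 0.02]]]}}

```text
time: 6.4
eef_pos: [0.6064, 0.1043, 0.0244]
tcp_rot: [-0.003, -0.125, 0.992, -0.0]
ft_force: [-5.6, -1.8, 4.3]
width: 0.02
grasp_force: 2.7
```

>>> {"fn": "send_rows", "kwargs": {"motion": [[[0.015, 0, 0, 0, 0.02], [0.015, 0, 0, 0, 0.0], [0, -0.025, 0, 0, 0.0], [0, -0.025, 0, 0, 0.0], [0, -0.015, 0, 0, 0.0], [0, 0, 0, 0, 0], [-0.018, 0, 0, 0, 0.0], [-0.018, 0, 0, 0, 0.0], [-0.018, 0, 0, 0, 0.0], [0, 0, 0, 0, 0]]]}}

```text
time: 7.4
eef_pos: [0.6503, 0.0514, 0.0248]
tcp_rot: [0.002, -0.127, 0.992, 0.001]
ft_force: [-0.3, 0.3, -0.3]
width: 0.0007
grasp_force: 0.0
```

```bash
python3 look.py pics/p2.png; python3 -c "
import cv2;i=cv2.imread('pics/p2.png');cv2.imwrite('pics/p2.png',cv2.resize(i,None,fx=.83,fy=.83))"
```

```text
7.4 tcp in stops mm [ -18.5 -142.6] z 0.024756886953674877 yaw rel 0.47 F [-0.33604411  0.2609863  -0.30167449] w 0.0007182331732641864
scene 213 [-22.9 -76. ] [ -43.2 -149.4] [  0.1 -40.4] ((-21.99856185913086, -94.92475891113281), (109.17704010009766, 42.730682373046875), 88.79141235351562)
side 230 [-22.1 -72.9] [ -41.2 -129.6] [  0.5 -40.5] ((-20.59528923034668, -85.09654235839844), (89.30294799804688, 41.4065055847168), 89.14514923095703)
```

View pics/p2.png

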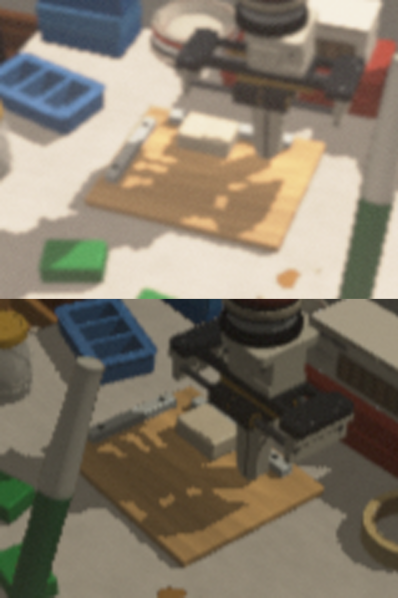

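The bar at (208,132) lies flush with the far stop, with a 40 mm gap to the left stop. I'll push it left.

>>> {"fn": "send_rows", "kwargs": {"motion": [[[0.003, 0, 0, 0, 0], [0, 0.008, 0, 0, 0], [0, 0.007, 0, 0, 0], [0, 0.006, 0, 0, 0], [0, 0.006, 0, 0, 0], [0, 0.006, 0, 0, 0], [0, 0.006, 0, 0, 0], [0, 0.006, 0, 0, 0], [0, 0.006, 0, 0, 0], [0, 0, 0, 0, 0]]]}}

```text
time: 8.5
eef_pos: [0.6322, 0.0984, 0.0247]
tcp_rot: [-0.0, -0.126, 0.992, 0.001]
ft_force: [0.3, 0.4, -0.3]
width: 0.0004
grasp_force: 0.0
```

```bash
python3 look.py
```

```text
8.5 tcp in stops mm [-24.6 -92.6] z 0.02468161366390842 yaw rel 0.4 F [ 0.26079403  0.43443139 -0.26536587] w 0.0003841457545722052
scene 188 [-24.2 -50.2] [ -42.9 -108. ] [ -1.7 -16.7] ((-22.728591918945312, -62.39915466308594), (91.20807647705078, 41.16770553588867), 89.14960479736328)
side 171 [-25.5 -46.9] [ -41.8 -110.4] [ -1.1 -17.8] ((-21.36406707763672, -64.12130737304688), (40.7411994934082, 92.54586029052734), 0.11130982637405396)
```

>>> {"fn": "send_rows", "kwargs": {"motion": [[[0, 0.005, 0, 0, 0], [0, 0.005, 0, 0, 0], [0, 0.003, 0, 0, 0], [0, 0.002, 0, 0, 0], [0, 0.002, 0, 0, 0], [0, 0.002, 0, 0, 0], [0, 0, 0, 0, 0]]]}}

```text
time: 9.3
eef_pos: [0.6288, 0.1116, 0.0249]
tcp_rot: [0.0, -0.124, 0.992, -0.002]
ft_force: [1.3, -5.7, 0.7]
width: 0.0
grasp_force: 2.8
```

```bash
python3 look.py
```

```text
9.3 tcp in stops mm [-24.7 -79. ] z 0.024862363096941308 yaw rel 0.2 F [ 1.27542826 -5.69617231  0.68938608] w 3.690523908674438e-05
scene 192 [-24.5 -37.4] [-43. -94.] [ 0.5 -3.4] ((-21.93306541442871, -48.39019012451172), (92.0727310180664, 40.77829360961914), 86.35504913330078)
side 160 [-26.7 -33.1] [-42.1 -95.7] [-2.2 -3.4] ((-23.611461639404297, -49.802040100097656), (91.91252136230469, 38.264923095703125), 86.30413055419922)
```

>>> {"fn": "send_rows", "kwargs": {"motion": [[[0, -0.01, 0, 0, 0], [0, -0.02, 0, 0, 0], [0, -0.02, 0, 0, 0], [0, 0, -0.03, 0, 0], [0, 0, -0.04, 0, 0], [0, 0, -0.04, 0, 0], [0, -0.03, -0.03, 0, 0], [0, -0.03, 0, 0, 0], [0, 0, 0, 0, 0], [0, 0, 0, 0, 0]]]}}

```text
time: 10.4
eef_pos: [0.6548, 0.0086, 0.1643]
tcp_rot: [-0.0, -0.125, 0.992, 0.001]
ft_force: [-0.8, 0.3, 0.7]
width: 0.0006
grasp_force: 0.0
```

```bash
python3 look.py pics/p3.png; python3 -c "
import cv2;i=cv2.imread('pics/p3.png');cv2.imwrite('pics/p3.png',cv2.resize(i,None,fx=.83,fy=.83))"
```

```text
10.4 tcp in stops mm [ -24.6 -185.2] z 0.1642536167032248 yaw rel 0.23 F [-0.76723018  0.29162672  0.65407769] w 0.000593043029108118
scene 190 [-21.8 -34.2] [-43.6 -63.4] [ 0.3 -3. ] ((-21.09200096130371, -33.327919006347656), (60.89828109741211, 43.485321044921875), 87.67450714111328)
side 232 [-21.1 -36.3] [-40.9 -66.2] [ 1.1 -2.9] ((-19.849302291870117, -34.559051513671875), (42.00739288330078, 63.206146240234375), 0.2871915400028229)
```

View pics/p3.png

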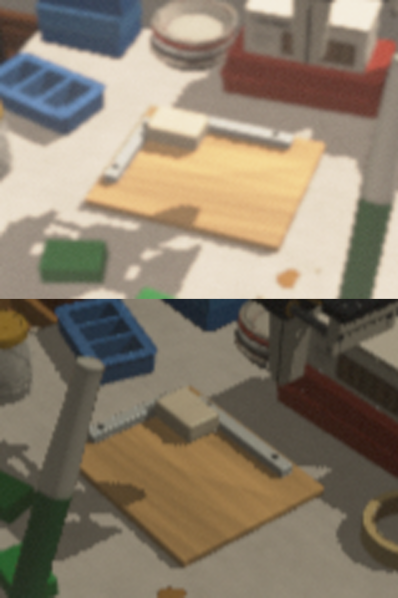

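The bar sits flush in the corner, at (178,125) in the upper crop, with its centre at about (-21, -33) mm. The arm is clear of everything.

```bash
python3 -c "
from cell import ctrl;print(ctrl.hand_in())"
```

```text
the job is handed in; nothing more can be done
None
```

The job is handed in: the bar lies flat against the far and left stops, its centre measured about 2–4 mm from the flush position and within about 2° of square, and the arm touched no other bars.

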